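# Hang up the toy mug and hold the damp meter on the ring it left

## Robot

A 7-joint arm with a two-finger parallel gripper is mounted at the origin on the work surface. World frame = base frame: x ahead of the robot, y to its left, z up, the work surface at z = 0. Lengths are in mm, angles in rad, forces in N, time in s.
With the tool pointing down it reaches from about 350 to 900 mm from the base axis. Payload 8.1 kg.
Tool frame: the origin (TCP) lies midway between the tips of the shut fingers; the grasp point (between the pads) lies 19 mm behind it (arm.pinch_z is the distance from the TCP to the grasp point, in mm); z points along the fingers, y is the line along which they close (so a half turn about z gives the same grasp; the last joint's range is limited). The gripper opens to 92 mm and grips with 3 to 60 N. Pads are 19 mm wide; open, the fingers measure 130 mm over their backs; the gripper's body (75 mm by 190 mm) begins 47 mm behind the grasp point.
Start: joints at [-1.301, 0.434, 0.025, 1.573, -0.012, 1.134, -0.075], TCP at [227.668, 582.073, 226.742] pointing down, gripper open.
Joint ranges: [-2.62, 2.62], [-0.44, 2.09], [-1.27, 1.32], [0.08, 2.57], [-1.32, 4.46], [0.12, 2], [-2.74, 2.74]. Speed limits (rad/s): [2.22, 2.22, 3.01, 3.01, 3.14, 3.14, 3.14].

## Interface

Orientations are given as a 3x3 rotation matrix whose columns are the frame's x, y, z axes.
In Python, from workcell import arm, cams gives the robot as it stands. The module is installed in compiled form; this text tells all that it offers.
- The arm moves only by the tool apply_moves, never from a script. Its argument "moves" is a list of rows, each a list of 3 entries, a list of its own where there are three numbers: the closure, from -1 (fully open) to 1 (shut), then the shift along the world's x, y, z in m, then the turn about the world's z in rad. In form: [[gripper, [x, y, z], spin], ...]. A call has 1 to 12 rows; each row is the pose to reach, as a shift and turn from the pose commanded when the call began; what a row does not reach only later rows make up. A row lasts 1/8 s, in which the tool goes at most 62.5 mm and 10.7 degrees, less where a joint would pass 70% of its speed; a pose out of reach is approached as far as the arm can. A call with a gripper value outside its range is refused whole. The fingers move at their own pace and stop on an object; the grip force is fixed at half the most. Time passes only in rows, so rows that repeat a pose let the fingers close. It gives the time, the measured TCP pose, the force, the opening and the grip force at its end, in the units of the state.
- arm.state(): the state, without advancing time (a new reading comes with each control period).
- cams.grab_frame(name): name is "side" or "top"; returns a dict with "img" (480x640x3 uint8, blue, green, red), "camera_matrix" (3x3 intrinsics, pixels), "dist" ([k1, k2, p1, p2, k3] as OpenCV has them; the pictures are not rectified), "R" (3x3) and "t" (3): a world point X has camera coordinates R X + t. Camera axes: x right, y down, z forward; pixel columns grow to the right and rows downward; lengths in mm; the calibration is good to about 2 mm. A picture is of the moment at which its call begins. There is no depth.
- arm.finish_job(): hands the job in; it is judged then, once.
The state is a dict: "clock": time; "joint_pos": joint angles; "joint_velocities": joint speeds; "joint_efforts": joint torques, N m; "eef_pos": TCP position; "tcp_rot": TCP orientation; "ft_force": force on the tool from outside, world axes, zero at the start; "moment": the same for the moment, N m; "gripper_width": opening from 0.0 (shut) to 1.0 (fully open); "gripper_force": force on a finger pad.
Only numpy, scipy, OpenCV 4.12 (cv2) and the standard library are available. Lean on these libraries where they do the work, as an engineer would, in place of code of your own. Each camera call takes 0.05 s, during which the arm holds its last target. There are 200 camera calls.

## Task

The red toy mug was left on the cork and has made a damp ring under it: hang the mug by its handle on any peg of the mug tree. Then take the yellow damp meter out of its dock and gently set its sprung steel head on the middle of the ring, the meter held upright and pressed only lightly, so that the head is about half way in. The program finishes while still holding the meter there on the ring like that; leave the tumbler, rocking chair, lamp and colander where they stand.

Things in the scene. Friction and masses are not known exactly. Their poses are not given: they have to be found in the camera images.
- mug: red toy mug, white handle, 70 g, upright on the ring; 52 mm across at the foot, 56 at the rim, 58 high, wall 3 mm. Origin: centre of underside, z up. The handle sticks out along +y to 57 mm from the axis: a loop of 6 mm rod in the y-z plane, clear opening y 28 to 51, z 15 to 47 mm, so a peg goes through along x. Let go on a peg, the mug swings until its weight hangs below the peg
- mug_eye (a point): middle of the opening of the mug's handle, at (0, 39, 31) mm in the mug's frame
- mug_tree: wooden mug tree, fixed: round foot 110 mm across, 14 mm high; post 14 mm thick with a red ball on top (top at 163 mm). Origin: centre of the foot's underside, z up. Three bare pegs leave the post at 140 mm height, 120 degrees apart, each rising outwards at 30 degrees above level
- peg_a: a peg of the mug tree: round, 8 mm thick, plain. Origin: on the post's axis at 140 mm height; z runs outwards along the peg, 30 degrees above level; tip at z = 75 mm (65 mm from the post's axis, 178 mm high), the post's surface at about z = 8 mm; y is level
- peg_b: a second peg of the mug tree, just like peg_a, 120 degrees round the post
- peg_c: the third peg of the mug tree, just like peg_a, 240 degrees round the post
- dock: grey desk dock for the meter, fixed: base 100 x 72 mm, 12 mm high (x = -58 to +42 mm), with a pocket that leans 0.35 rad (20 degrees) towards the dock's -x, its highest edge about 100 mm above the table. Origin: on the table, where the pocket's middle line passes about 20 mm above it; z up. The meter has 1.5 mm play in the pocket, draws out along its own axis and is free after 80 mm
- meter: yellow damp meter, 185 g, head down in the dock, top leaning to the dock's -x. Origin: middle of the sprung head's end face when fully out; z runs up the meter to its top at 150 mm. Case 26 mm thick (x), 46 mm wide (y), z 35 to 150 mm, display on the +x face; above z = 82 mm it stands clear of the pocket. Centre of mass at about z = 82 mm. Black neck, 24 mm across, below the case from z = 15 mm
- meter_tip (a point): middle of the end face of the meter's sprung head (steel, 20 mm across), moves with the head
- meter_head (a joint): how far the sprung head is pressed into the meter, in m: 0 fully out, 0.008 hard against its stop, about 0.004 is half way. It starts to move at 1 N and then takes 0.5 N per mm (3 N half way, 5 N at the stop)
- ring_mark: the damp ring on the cork, under the mug at the start: a flat brown round stain with a dark rim, 62 mm across, no thickness to speak of. Origin: its middle, on the table; the mug's middle is within 5 mm of it at the start
- table: the cork-topped table, 1300 x 1500 mm, its top at z = 0
- tumbler: clear glass tumbler, 70 mm across, 100 mm high, not to be disturbed; origin: centre of its underside
- rocking_chair: wooden doll's rocking chair, about 150 x 76 mm, 155 mm high, not to be disturbed; origin: under its middle, on the table
- lamp: purple plastic toy lamp, 84 mm across, 154 mm high, not to be disturbed; origin: centre of its underside
- colander: steel toy colander with two ears, 104 mm across (137 mm over the ears), 47 mm high, not to be disturbed; origin: centre of its underside
Things that resemble listed ones, but are neither listed nor needed, are in the scene too. Several things have the shape of the mug; the one meant has the colours described above.

How it is judged (in metres and radians):
On the way, in this order (a step that is already met when the one before it is completed fails the run):
1. the mug hangs still by its handle on a peg of the mug tree, let go (((z of mug_eye in the frame of peg_a between 0.012 and 0.068 m and x of mug_eye in the frame of peg_a between -0.021 and 0.021 m and y of mug_eye in the frame of peg_a between -0.018 and 0.018 m and angle between the x axis of mug and the z axis of peg_a, either way round below 0.9 rad) or (z of mug_eye in the frame of peg_b between 0.012 and 0.068 m and x of mug_eye in the frame of peg_b between -0.021 and 0.021 m and y of mug_eye in the frame of peg_b between -0.018 and 0.018 m and angle between the x axis of mug and the z axis of peg_b, either way round below 0.9 rad) or (z of mug_eye in the frame of peg_c between 0.012 and 0.068 m and x of mug_eye in the frame of peg_c between -0.021 and 0.021 m and y of mug_eye in the frame of peg_c between -0.018 and 0.018 m and angle between the x axis of mug and the z axis of peg_c, either way round below 0.9 rad)) and contact force between mug and mug_tree above 0.2 N and contact force between mug and the arm below 0.05 N and contact force between mug and the fingers below 0.05 N and height (world z) of mug above 0.05 m and linear speed of mug below 0.06 m/s), for 0.3 s.
2. the meter is held upright with its sprung head lightly pressed on the middle of the ring (horizontal distance between meter_tip and ring_mark below 0.01 m and angle between meter's own z axis and vertical below 0.12 rad and height (world z) of meter below 0.02 m and contact force between meter and table between 1 and 8 N and value of joint meter_head between 0.0015 and 0.0072 m and contact force between meter and the fingers above 2 N and contact force between meter and dock below 0.05 N and linear speed of meter below 0.02 m/s), for 0.3 s.
At the end, for the whole second after the job is handed in: Mug hangs still by its handle on a peg, touched by nothing but the tree. Meter out of the dock, held still by the fingers, within 0.12 rad of upright, head within 10 mm of the ring's middle, pressed in 1.5 to 7.2 mm with 1 to 8 N on the table (all of step 1 and all of step 2); the arm keeps its last pose, push and grip.
It fails at once if the glass tumbler is shifted more than 25 mm or tipped over (distance of tumbler from where it was at the start of the episode above 0.025 m or angle between tumbler's own z axis and vertical above 0.4 rad).
It fails at once if the rocking chair is shifted more than 25 mm or tipped over (distance of rocking_chair from where it was at the start of the episode above 0.025 m or angle between rocking_chair's own z axis and vertical above 0.4 rad).
It fails at once if the purple lamp is shifted more than 25 mm or tipped over (distance of lamp from where it was at the start of the episode above 0.025 m or angle between lamp's own z axis and vertical above 0.4 rad).
It fails at once if the colander is shifted more than 25 mm or tipped over (distance of colander from where it was at the start of the episode above 0.025 m or angle between colander's own z axis and vertical above 0.4 rad).
It fails at once if the damp meter is pressed or dropped hard onto the table (over 20 N) (contact force between meter and table above 20 N).
It also fails if it takes over 61 s, if anything falls off the work surface, if the arm or the gripper's body presses on something with over 40 N, if the wrist force passes 120 N, or if a joint passes its speed limit or range.

## Working session

There is one attempt and no reset: what is moved stays moved. The work goes in short steps, Python scripts to look and compute and a tool call to move; the robot and the scene stay as the last step left them, time stands still between calls to the robot, and variables do not carry over. Pictures are saved under pics/ and viewed, at most 10 in all, crops included, and the job is handed in when it is done.

Besides the shell and the picture viewer there is one more tool, called after "Emit:" by a JSON object that holds its "op" and its "data", one argument or row to a line. apply_moves: Moves the arm, as the interface text tells. Its arguments: {"type":"object","properties":{"moves":{"type":"array","items":{"type":"array"}}},"required":["moves"]}

```bash
mkdir -p pics; cat > h.py <<'E'
import numpy as np, cv2
from workcell import arm, cams
def grab(n,fn=None):
    f=cams.grab_frame(n)
    if fn: cv2.imwrite('pics/'+fn,f['img'])
    return f
def ray(f,u,v):
    K=np.array(f['camera_matrix'],float);d=np.array(f['dist'],float)
    p=cv2.undistortPoints(np.array([[[u,v]]],float),K,d)[0,0]
    R=np.array(f['R'],float);t=np.array(f['t'],float).ravel()
    return -R.T@t, R.T@np.array([p[0],p[1],1])
def onz(f,u,v,z):
    c,d=ray(f,u,v); return c+d*(z-c[2])/d[2]
def proj(f,X):
    R=np.array(f['R'],float);t=np.array(f['t'],float)
    return cv2.projectPoints(np.array(X,float).reshape(-1,1,3),cv2.Rodrigues(R)[0],t.reshape(3,1),np.array(f['camera_matrix'],float),np.array(f['dist'],float))[0].reshape(-1,2)
E
python3 - <<'E'
from h import *
import pickle
for n in('top','side'):
    f=grab(n,n+'0.png'); pickle.dump(f,open(n+'0.pkl','wb')); print(n,ray(f,320,240))
print(arm.state())
E
```

```text
top (array([529.59099488,  13.08718575, 938.27499423]), array([ 0.07580242,  0.00348357, -0.9971674 ]))
side (array([ 280.84356524, -615.15604165,  780.81560859]), array([ 0.31389337,  0.6321661 , -0.70890014]))
{'clock': 0.1, 'joint_pos': array([-1.30064179,  0.43514747,  0.02496357,  1.57401629, -0.01158711,
        1.1340074 , -0.07513547]), 'joint_velocities': array([-1.40012875e-05, -4.19828756e-04, -9.97597756e-04, -2.20513147e-03,
        6.74194418e-04,  1.33849242e-03, -3.10993912e-04]), 'joint_efforts': array([ 3.95325740e-03, -6.69127750e+01,  9.88452137e-01, -3.15143466e+01,
       -6.04677550e-02,  3.74454609e-02,  5.70103487e-05]), 'eef_pos': array([227.49204219, 581.6244951 , 226.02303016]), 'tcp_rot': array([[-9.31294814e-01,  3.64266133e-01, -3.91632852e-04],
       [ 3.64266317e-01,  9.31293803e-01, -1.37924914e-03],
       [-1.37688503e-04, -1.42714623e-03, -9.99998972e-01]]), 'ft_force': array([ 0.34865108, -0.05215873,  0.16202419]), 'moment': array([-0.0492149 ,  0.02367825,  0.00220429]), 'gripper_force': 0.0, 'gripper_width': 0.9996803793589717}
```

View pics/top0.png

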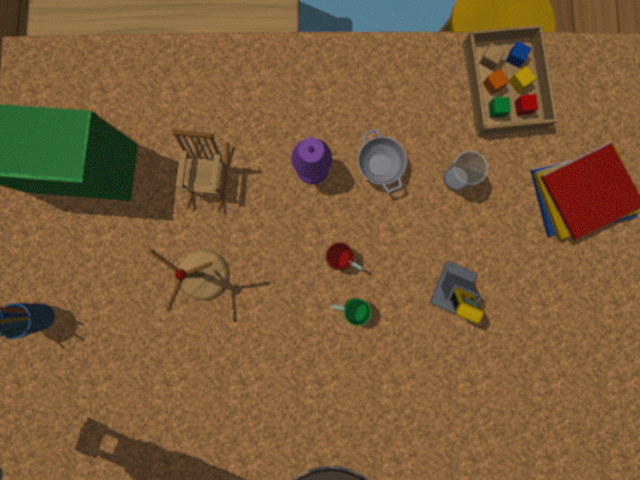

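View pics/side0.png

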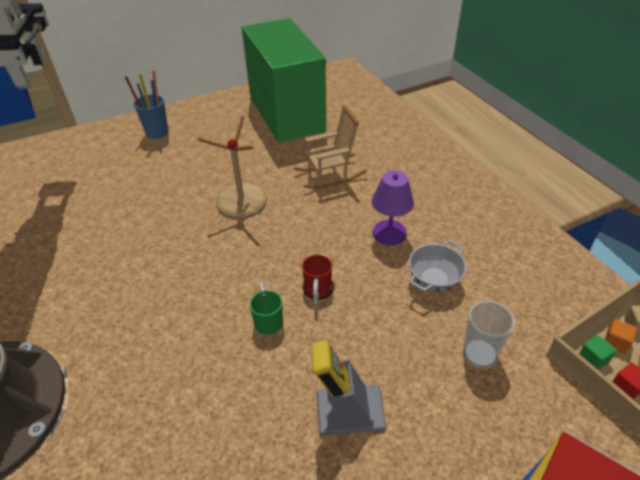

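The top view has image up = +x and left = +y. The red mug is near (340,256) with its handle towards (360,267). The tree ball is at (181,273), the dock around (460,290), and the meter top at (470,312). I'll enlarge those areas.

```bash
python3 - <<'E'
from h import *
t=cv2.imread('pics/top0.png');s=cv2.imread('pics/side0.png')
r=lambda im,x,y,w,h,W,H:cv2.resize(im[y:y+h,x:x+w],(W,H),interpolation=cv2.INTER_CUBIC)
A=r(t,310,230,80,100,320,400);B=r(t,140,235,100,100,400,400)
cv2.imwrite('pics/c1.png',np.hstack([A,B]))
A=r(t,420,255,80,80,400,400);B=r(s,300,330,100,110,364,400)
cv2.imwrite('pics/c2.png',np.hstack([A,B]))
A=r(s,240,245,100,100,400,400);B=r(s,190,110,100,120,333,400)
cv2.imwrite('pics/c3.png',np.hstack([A,B]))
E
```

```text
(no output)
```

View pics/c1.png

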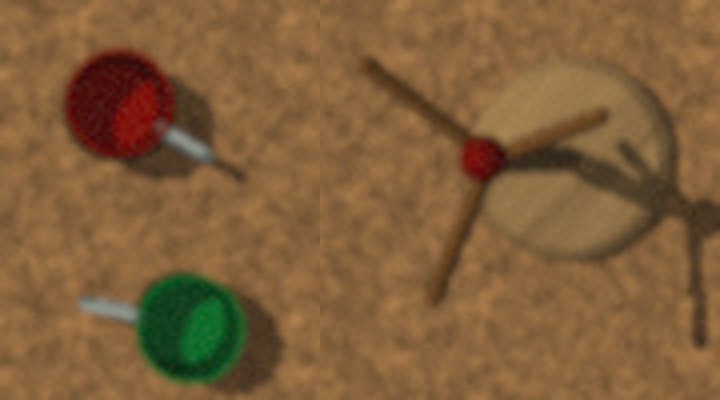

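View pics/c2.png

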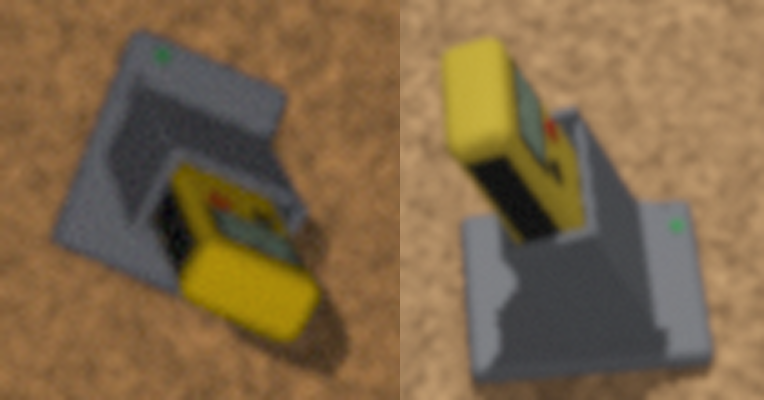

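View pics/c3.png

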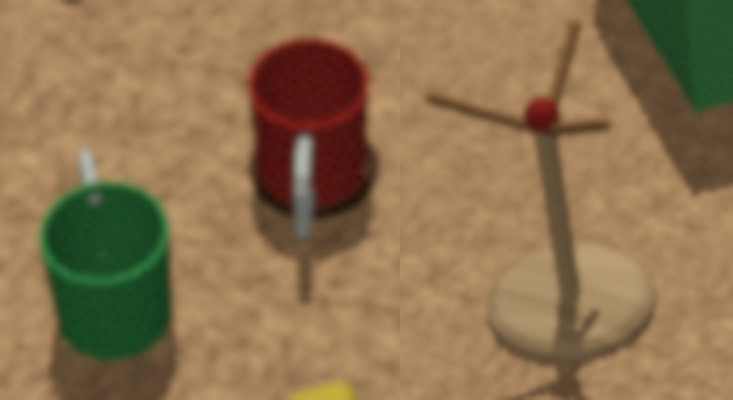

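```bash
python3 - <<'E'
from h import *
import pickle
from scipy.optimize import least_squares
T=pickle.load(open('top0.pkl','rb'));S=pickle.load(open('side0.pkl','rb'))
def fit(name,obs,x0):
    def W(p,P): c,s=np.cos(p[2]),np.sin(p[2]); return np.array([p[0]+c*P[0]-s*P[1],p[1]+s*P[0]+c*P[1],P[2]])
    fn=lambda p:np.concatenate([proj(f,W(p,P))[0]-uv for f,P,uv in obs])
    best=min((least_squares(fn,[x0[0],x0[1],a],loss='soft_l1',x_scale=[10,10,.1]) for a in np.arange(-3,3.2,.7)),key=lambda r:r.cost)
    print(name,best.x.round(3),'deg',np.degrees(best.x[2]).round(1));print(fn(best.x).round(1).reshape(-1,2).tolist())
t4=lambda ox,oy,s:(lambda x,y:np.array([ox+x/s,oy+y/s]))
a=t4(310,230,4);b=t4(140,235,4);c=t4(420,255,5);d=t4(300,330,3.64);e=t4(240,245,4);g=t4(190,110,3.333)
mp=onz(T,340,256,58)
fit('mug',[(T,(0,0,58),a(120,104)),(T,(0,55,48),a(210,156)),(S,(0,0,58),e(309,87)),(S,(0,54,53-4),e(303,145))],mp[:2])
print(onz(T,*a(120,104),58),onz(S,*e(309,87),58))
tp=[(65*np.cos(k*2.0944),65*np.sin(k*2.0944),178) for k in range(3)]
tt=[b(48,65),b(284,115),b(115,298)]
ss=[g(174,24),g(207,126),g(32,98)]
x0=onz(T,*b(255,159),14)[:2]; print('foot',x0,onz(S,*g(171,302),14))
# order top: clockwise in image; world: up=+x,left=+y
for o in ((0,1,2),(0,2,1)):
  for o2 in ((0,1,2),(1,2,0),(2,0,1)):
    fit('tree%s%s'%(o,o2),[(T,tp[k],tt[o[k]]) for k in range(3)]+[(S,tp[k],ss[[o[j] for j in range(3)][o2[k]]]) for k in range(3)]+[(T,(0,0,154),b(162,159)),(S,(0,0,154),g(141,113)),(T,(0,0,14),b(255,159)),(S,(0,0,14),g(171,302))],x0)
x0=onz(T,*c(170,160),12)[:2]
ang=.35;tipz=None
# base corners: top image (137,30),(287,95)= +x edge ; (55,240) = -x
fit('dock',[(T,(42,36,12),c(137,30)),(T,(42,-36,12),c(287,95)),(T,(-58,36,12),c(55,240)),
 (S,(-58,36,12),d(62,218)),(S,(42,36,12),d(290,203)),(S,(42,-36,12),d(312,355)),(S,(-58,-36,12),d(75,380))],x0)
fit('dock2',[(T,(42,36,12),c(137,30)),(T,(42,-36,12),c(287,95)),(T,(-58,36,12),c(55,240))],x0)
for f,n in((T,c(250,292)),(S,d(75,75))):
  print([onz(f,*n,z).round(1) for z in(140,150,160,170)])
E
```

```text
mug [566.304 -24.153   2.612] deg 149.6
[[-0.0, -1.3], [0.6, -0.6], [-0.7, -1.7], [-0.8, 10.4]]
[563.72400616 -24.20911356  58.        ] [565.5278298  -28.27364072  58.        ]
foot [527.26437553 263.7984033 ] [526.18994522 255.26050498  14.        ]
tree(0, 1, 2)(0, 1, 2) [529.201 264.594  -7.557] deg -433.0
[[61.5, 11.7], [-59.4, -14.9], [0.2, 1.1], [10.1, 30.4], [-8.9, -31.6], [-2.4, -0.6], [1.9, -0.8], [0.3, 0.1], [-0.4, -0.9], [-0.3, -2.9]]
tree(0, 1, 2)(1, 2, 0) [527.897 264.34    0.798] deg 45.7
[[0.4, -2.3], [-42.7, 47.4], [45.1, -45.0], [-8.8, -31.3], [-3.1, -0.8], [8.9, 31.0], [2.0, -0.1], [-0.3, 0.4], [-0.2, -0.3], [-0.8, -2.7]]
tree(0, 1, 2)(2, 0, 1) [529.474 265.748  -9.992] deg -572.5
[[4.8, 54.3], [3.3, 11.5], [-7.7, -68.4], [-1.5, -7.4], [-0.3, 34.0], [0.4, -29.4], [1.2, -0.9], [0.2, -0.2], [-0.9, -1.0], [-0.4, -3.3]]
tree(0, 2, 1)(0, 1, 2) [528.148 264.678   0.828] deg 47.5
[[-0.6, -1.6], [0.4, 1.7], [2.4, -0.5], [0.3, -0.9], [-2.9, -0.3], [-0.2, -0.2], [1.8, -0.2], [-0.2, 0.2], [-0.4, -0.4], [-0.8, -2.8]]
tree(0, 2, 1)(1, 2, 0) [527.318 265.45    0.845] deg 48.4
[[-1.5, -0.7], [0.5, 2.4], [1.8, -0.6], [41.9, -23.3], [-55.9, -8.5], [9.6, 30.1], [1.4, 0.3], [-0.7, 0.2], [-0.8, -0.0], [-1.2, -2.9]]
tree(0, 2, 1)(2, 0, 1) [529.076 265.479   7.074] deg 405.3
[[-0.1, -3.1], [-1.4, 0.9], [2.3, 0.3], [-8.2, -31.6], [-45.3, 20.8], [51.6, 8.4], [1.4, -0.7], [0.1, -0.1], [-0.8, -0.9], [-0.5, -3.1]]
dock [ 5.03779e+02 -2.73797e+02 -4.00000e-01] deg -22.9
[[0.6, -1.5], [1.8, -1.6], [-0.1, 0.1], [-1.5, -0.4], [-0.6, -1.6], [1.1, 0.9], [-1.6, 0.0]]
dock2 [ 5.01527e+02 -2.72007e+02 -4.08000e-01] deg -23.4
[[-0.0, -0.5], [1.1, -0.3], [-1.0, 1.0]]
[array([ 454.2, -257.3,  140. ]), array([ 455.1, -253.9,  150. ]), array([ 456.1, -250.5,  160. ]), array([ 457. , -247.1,  170. ])]
[array([ 466.6, -235.2,  140. ]), array([ 463.7, -241.1,  150. ]), array([ 460.8, -247. ,  160. ]), array([ 457.9, -253. ,  170. ])]
```

The residuals are good. The mug is at about (565,-26) with its handle at 240°. The tree is at (528,265) with pegs at 47.5°, 167.5° and -72.5°. The dock is at (503,-273) with yaw -23°. Next I'll move above the mug.

Emit:
{"op": "apply_moves", "data": {
  "moves": [
    [-1,[0.337,-0.608,0],0.89],
    [-1,[0.337,-0.608,0],0.89],
    [-1,[0.337,-0.608,0],0.89],
    [-1,[0.337,-0.608,0],0.89],
    [-1,[0.337,-0.608,0],0.89],
    [-1,[0.337,-0.608,0],0.89],
    [-1,[0.337,-0.608,0],0.89],
    [-1,[0.337,-0.608,0],0.89],
    [-1,[0.337,-0.608,0],0.89],
    [-1,[0.337,-0.608,0],0.89],
    [-1,[0.337,-0.608,0],0.89],
    [-1,[0.337,-0.608,0],0.89]
  ]
}}

```text
clock: 1.6
eef_pos: [565.6, -31.0, 226.3]
tcp_rot: [[-0.872, -0.489, -0.0], [-0.489, 0.872, -0.002], [0.001, -0.002, -1.0]]
ft_force: [-0.3, 0.3, -0.5]
gripper_width: 1.0
gripper_force: 0.0
```

Emit:
{"op": "apply_moves", "data": {
  "moves": [
    [-1,[0,0,-0.06],0],
    [-1,[0,0,-0.12],0],
    [-1,[0,0,-0.17],0],
    [-1,[0,0,-0.204],0],
    [-1,[0,0,-0.204],0],
    [-1,[0,0,-0.204],0]
  ]
}}

```text
clock: 2.35
eef_pos: [565.3, -25.4, 23.9]
tcp_rot: [[-0.869, -0.495, 0.001], [-0.495, 0.869, 0.0], [-0.001, -0.0, -1.0]]
ft_force: [0.9, -0.6, 0.8]
gripper_width: 0.997
gripper_force: 0.0
```

Emit:
{"op": "apply_moves", "data": {
  "moves": [
    [1,[0,0,0],0],
    [1,[0,0,0],0],
    [1,[0,0,0],0],
    [1,[0,0,0],0],
    [1,[0,0,0],0],
    [1,[0,0,0],0],
    [1,[0,0,0],0],
    [1,[0,0,0],0]
  ]
}}

```text
clock: 3.35
eef_pos: [564.7, -25.8, 22.8]
tcp_rot: [[-0.869, -0.495, 0.0], [-0.495, 0.869, 0.0], [-0.0, 0.0, -1.0]]
ft_force: [-0.9, 1.8, 4.3]
gripper_width: 0.591
gripper_force: 29.9
```

Emit:
{"op": "apply_moves", "data": {
  "moves": [
    [1,[0,0,0.05],0],
    [1,[0,0,0.11],0],
    [1,[0,0,0.17],0],
    [1,[-0.05,0.06,0.2],-0.18],
    [1,[-0.05,0.12,0.2],-0.36],
    [1,[-0.05,0.14,0.2],-0.55],
    [1,[-0.05,0.14,0.2],-0.735],
    [1,[-0.05,0.14,0.2],-0.735],
    [1,[-0.05,0.14,0.2],-0.735]
  ]
}}

```text
clock: 4.47
eef_pos: [514.7, 113.2, 222.5]
tcp_rot: [[-0.977, 0.214, -0.0], [0.214, 0.977, -0.001], [0.0, -0.001, -1.0]]
ft_force: [0.5, -0.2, -1.3]
gripper_width: 0.593
gripper_force: 29.9
```

```bash
python3 - <<'E'
from h import *
import pickle
f=grab('top','top1.png');g=grab('side','side1.png')
pickle.dump((f,g),open('p1.pkl','wb'))
t,s=f['img'],g['img']
r=lambda im,x,y,w,h,W,H:cv2.resize(im[y:y+h,x:x+w],(W,H),interpolation=cv2.INTER_CUBIC)
cv2.imwrite('pics/c4.png',np.vstack([np.hstack([r(t,150,180,120,90,400,300),r(t,300,215,120,90,400,300)]),np.hstack([r(s,220,60,160,120,400,300),r(s,270,235,100,75,400,300)])]))
print(arm.state()['eef_pos'],arm.state()['ft_force'])
E
```

```text
[514.76613128 113.25721658 222.63719919] [-0.72070817  0.26847265 -0.76948126]
```

View pics/c4.png

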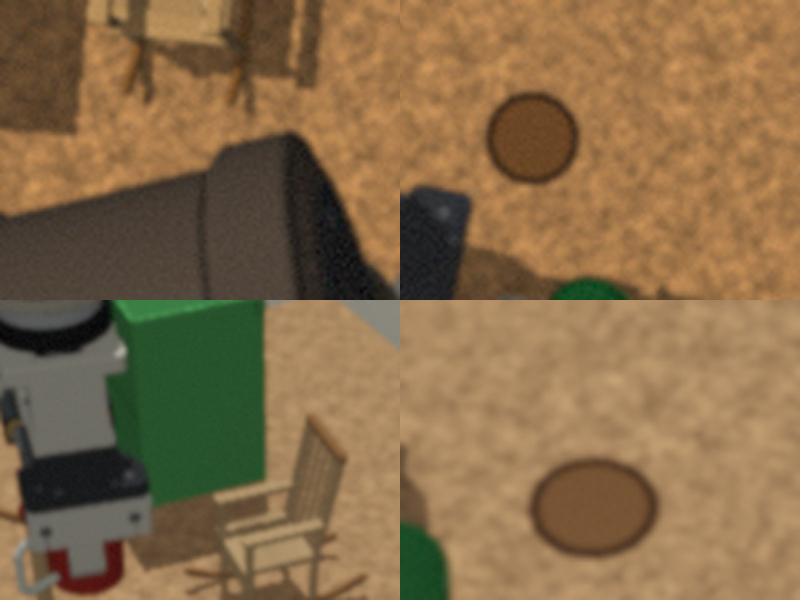

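```bash
python3 - <<'E'
from h import *
import pickle
f,g=pickle.load(open('p1.pkl','rb'))
print('ring',onz(f,339.6,256.1,0),onz(g,318.5,286.75,0))
for yaw in(100,107.5,115):
  a=np.radians(yaw);c,s=np.cos(a),np.sin(a)
  P=lambda y,z:[514.8-s*y,113.3+c*y,199.8+z]
  q=proj(g,[P(28,50),P(54,50),P(54,12),P(28,12),P(0,0)])
  print(yaw,((q-[220,60])*2.5+[0,300]).round().tolist())
E
```

```text
ring [565.76221141 -25.79977607   0.        ] [567.56225177 -26.92255565   0.        ]
100 [[38.0, 529.0], [3.0, 543.0], [11.0, 589.0], [45.0, 574.0], [82.0, 573.0]]
107.5 [[41.0, 531.0], [9.0, 548.0], [17.0, 594.0], [48.0, 577.0], [82.0, 573.0]]
115 [[45.0, 533.0], [17.0, 552.0], [24.0, 598.0], [52.0, 579.0], [82.0, 573.0]]
```

```bash
python3 - <<'E'
from h import *
import pickle
f,g=pickle.load(open('p1.pkl','rb'))
k=10
im=cv2.resize(g['img'][140:200,215:295],None,fx=k,fy=k,interpolation=cv2.INTER_CUBIC)
th=np.linspace(0,2*np.pi,80)
for yaw,col in((107.5,(0,255,255)),(116,(255,255,0))):
  a=np.radians(yaw);c,s=np.cos(a),np.sin(a)
  P=lambda x,y,z:[514.8+c*x-s*y,113.3+s*x+c*y,199.8+z]
  def L(p,cl): cv2.polylines(im,[((proj(g,p)-[215,140])*k+k/2-.5).round().astype(int).reshape(-1,1,2)],False,cl,1)
  L([P(0,28,50),P(0,54,50),P(0,54,12),P(0,28,12)],col)
L([P(26*np.cos(q),26*np.sin(q),0) for q in th],(0,255,0))
cv2.imwrite('pics/c5.png',im)
E
```

```text
(no output)
```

View pics/c5.png

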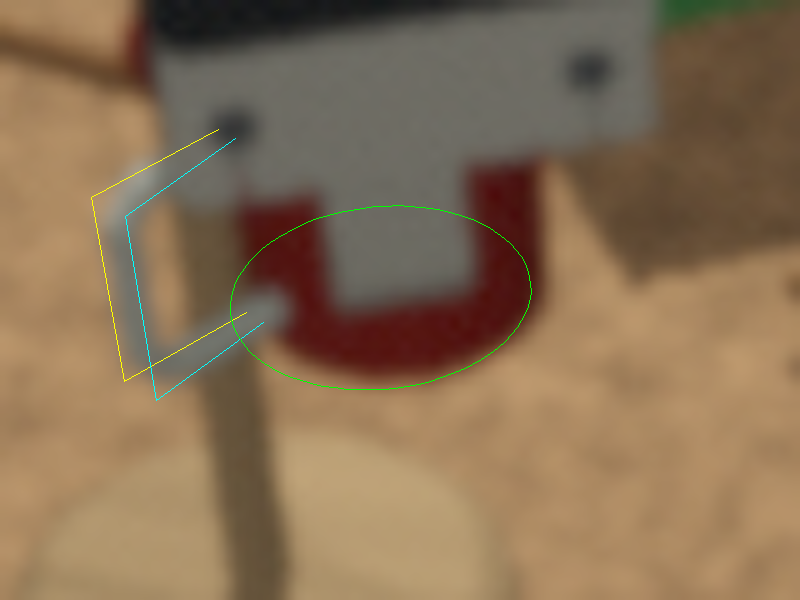

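The ring middle is at about (566.3,-26.2). In this view the mug's handle is about 2° beyond the modelled yaw. I'll go to the pre-insert pose off the -72.5° peg.

Emit:
{"op": "apply_moves", "data": {
  "moves": [
    [1,[0.05,0.02,0],-0.03],
    [1,[0.085,0.052,0],-0.03],
    [1,[0.085,0.0525,-0.0245],-0.03],
    [1,[0.085,0.0525,-0.0245],-0.03],
    [1,[0.085,0.0525,-0.0245],-0.03],
    [1,[0.085,0.0525,-0.0245],-0.03]
  ]
}}

```text
clock: 5.32
eef_pos: [600.0, 166.1, 199.5]
tcp_rot: [[-0.969, 0.246, 0.002], [0.246, 0.969, 0.001], [-0.001, 0.001, -1.0]]
ft_force: [0.7, -0.4, -0.6]
gripper_width: 0.595
gripper_force: 29.9
```

```bash
python3 - <<'E'
from h import *
f=grab('top');g=grab('side','side2.png')
k=6
th=np.linspace(0,2*np.pi,80)
e=arm.state()['eef_pos'];print(e)
a=np.radians(107.5);c,s=np.cos(a),np.sin(a)
P=lambda x,y,z:[e[0]+c*x-s*y,e[1]+s*x+c*y,e[2]-22.8+z]
o=[190,95]
im=cv2.resize(g['img'][o[1]:o[1]+100,o[0]:o[0]+130],None,fx=k,fy=k,interpolation=cv2.INTER_CUBIC)
def L(p,cl): cv2.polylines(im,[((proj(g,p)-o)*k+k/2-.5).round().astype(int).reshape(-1,1,2)],False,cl,1)
L([P(0,28,50),P(0,54,50),P(0,54,12),P(0,28,12)],(0,255,255))
L([P(26*np.cos(q),26*np.sin(q),0) for q in th],(0,255,0))
L([[528.1+.301*r,264.7-.954*r,140+.577*r] for r in(0,65,115)],(255,255,0))
cv2.imwrite('pics/c6.png',im)
E
```

```text
[599.93368061 166.32020639 199.23257264]
```

View pics/c6.png

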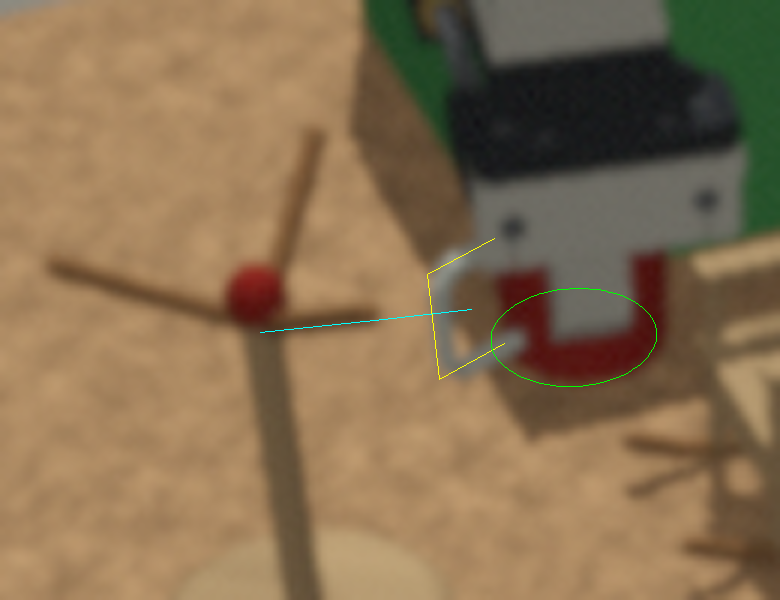

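Emit:
{"op": "apply_moves", "data": {
  "moves": [
    [1,[-0.006,0.017,-0.011],0],
    [1,[-0.012,0.034,-0.021],0],
    [1,[-0.017,0.05,-0.031],0],
    [1,[-0.022,0.067,-0.041],0],
    [1,[-0.022,0.067,-0.041],0],
    [1,[-0.022,0.067,-0.041],0]
  ]
}}

```text
clock: 6.18
eef_pos: [578.1, 233.0, 157.4]
tcp_rot: [[-0.969, 0.246, 0.0], [0.246, 0.969, -0.001], [-0.001, -0.0, -1.0]]
ft_force: [0.5, -0.8, -1.0]
gripper_width: 0.593
gripper_force: 29.9
```

Emit:
{"op": "apply_moves", "data": {
  "moves": [
    [1,[0,0,-0.004],0],
    [1,[0,0,-0.007],0],
    [1,[0,0,-0.009],0],
    [1,[0,0,-0.009],0]
  ]
}}

```text
clock: 6.68
eef_pos: [577.9, 233.4, 148.6]
tcp_rot: [[-0.969, 0.246, 0.0], [0.246, 0.969, 0.0], [-0.0, 0.0, -1.0]]
ft_force: [-0.5, -0.3, 3.8]
gripper_width: 0.592
gripper_force: 29.8
```

Emit:
{"op": "apply_moves", "data": {
  "moves": [
    [-0.65,[0,0,0],0],
    [-0.65,[0,0,0],0],
    [-0.65,[0,0,0],0],
    [-0.65,[0,0,0],0],
    [-0.65,[0,0,0],0],
    [-0.65,[0,0,0],0]
  ]
}}

```text
clock: 7.42
eef_pos: [577.7, 233.6, 148.2]
tcp_rot: [[-0.969, 0.245, 0.0], [0.245, 0.969, 0.0], [-0.0, 0.0, -1.0]]
ft_force: [-0.2, 0.0, 0.0]
gripper_width: 0.825
gripper_force: 0.0
```

Emit:
{"op": "apply_moves", "data": {
  "moves": [
    [-0.65,[0,0,0.02],0],
    [-0.65,[0,0,0.05],0],
    [-0.65,[0,0,0.1],0],
    [-0.65,[0,0,0.12],0],
    [-0.65,[0,-0.06,0.12],0],
    [-0.8,[0,-0.12,0.12],0],
    [-1,[0,-0.18,0.12],0],
    [-1,[0,-0.24,0.12],0],
    [-1,[0,-0.24,0.12],0]
  ]
}}

```text
clock: 8.55
eef_pos: [577.3, -13.2, 268.8]
tcp_rot: [[-0.967, 0.254, 0.001], [0.254, 0.967, -0.002], [-0.001, -0.002, -1.0]]
ft_force: [-0.3, 1.1, -0.4]
gripper_width: 0.997
gripper_force: 0.0
```

```bash
python3 - <<'E'
from h import *
f=grab('top');g=grab('side')
r=lambda im,x,y,w,h,W,H:cv2.resize(im[y:y+h,x:x+w],(W,H),interpolation=cv2.INTER_CUBIC)
cv2.imwrite('pics/c7.png',np.hstack([r(f['img'],130,220,120,120,390,390),r(g['img'],180,90,120,120,390,390)]))
E
```

```text
(no output)
```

View pics/c7.png

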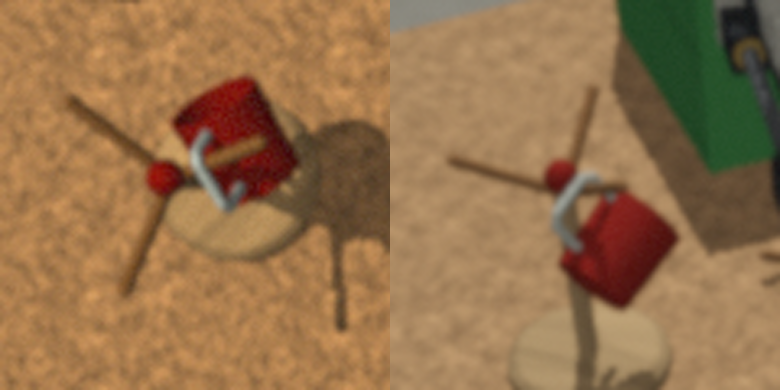

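The mug hangs by its handle on the peg. Next I'll refine the meter pose.

```bash
python3 - <<'E'
from h import *
import pickle
from scipy.optimize import least_squares
T=pickle.load(open('top0.pkl','rb'));S=pickle.load(open('side0.pkl','rb'))
c=lambda x,y:np.array([420+x/5,255+y/5]);d=lambda x,y:np.array([300+x/3.64,330+y/3.64])
t=.35
def M(p,x,y,s):
    lx=x*np.cos(t)-s*np.sin(t);z=20+x*np.sin(t)+s*np.cos(t);C,Sn=np.cos(p[2]),np.sin(p[2])
    return [p[0]+C*lx-Sn*y,p[1]+Sn*lx+C*y,z]
# corners (+x,+y),( +x,-y),(-x,-y),(-x,+y)
cs=[(13,23),(13,-23),(-13,-23),(-13,23)]
ot=[c(205,245),c(318,290),c(290,342),c(180,290)]
os=[d(97,40),d(108,150),d(55,155),d(43,55)]
fn=lambda p:np.concatenate([proj(T,M(p,x,y,150))[0]-o for (x,y),o in zip(cs,ot)]+[proj(S,M(p,x,y,150))[0]-o for (x,y),o in zip(cs,os)])
r=least_squares(fn,[503,-273,-.4],x_scale=[10,10,.1],loss='soft_l1');print(r.x,fn(r.x).reshape(-1,2).round(1).tolist())
print(fn([503,-273,-.4]).reshape(-1,2).round(1).tolist())
print('grip',M(r.x,0,0,118),M([503,-273,-.4],0,0,118))
print(arm.state()['eef_pos'],arm.state()['tcp_rot'][:,1])
E
```

```text
[ 5.03071364e+02 -2.74197688e+02 -4.23871032e-01] [[2.1, -2.1], [3.4, -0.5], [2.0, 1.3], [0.3, 1.2], [1.0, -3.0], [0.3, -3.2], [-3.9, 0.3], [-2.0, -2.3]]
[[1.8, -1.5], [3.3, -0.5], [2.2, 1.4], [0.3, 1.9], [0.2, -3.0], [0.3, -3.3], [-3.9, 0.6], [-2.8, -1.9]]
grip [np.float64(466.19015664019753), np.float64(-257.55601625555727), np.float64(130.8459801159907)] [np.float64(465.7320841455933), np.float64(-257.2433779002524), np.float64(130.8459801159907)]
[577.66139383  -6.8306409  268.35005569] [2.46957816e-01 9.69026097e-01 5.09585262e-04]
```

Emit:
{"op": "apply_moves", "data": {
  "moves": [
    [-1,[-0.02,-0.05,0],-0.16],
    [-1,[-0.05,-0.11,0],-0.16],
    [-1,[-0.08,-0.17,0],-0.16],
    [-1,[-0.105,-0.23,0],-0.16],
    [-1,[-0.112,-0.251,0],-0.16],
    [-1,[-0.112,-0.251,-0.03],-0.16],
    [-1,[-0.112,-0.251,-0.08],-0.16],
    [-1,[-0.112,-0.251,-0.13],-0.16],
    [-1,[-0.112,-0.251,-0.156],-0.16],
    [-1,[-0.112,-0.251,-0.156],-0.16],
    [-1,[-0.112,-0.251,-0.156],-0.16]
  ]
}}

```text
clock: 10.02
eef_pos: [466.9, -257.0, 113.3]
tcp_rot: [[-0.919, 0.395, 0.001], [0.395, 0.919, -0.0], [-0.001, 0.0, -1.0]]
ft_force: [1.1, 0.3, -0.2]
gripper_width: 1.001
gripper_force: 0.0
```

Emit:
{"op": "apply_moves", "data": {
  "moves": [
    [1,[0,0,0],0],
    [1,[0,0,0],0],
    [1,[0,0,0],0],
    [1,[0,0,0],0],
    [1,[0,0,0],0],
    [1,[0,0,0],0],
    [1,[0,0,0],0],
    [1,[0,0,0],0]
  ]
}}

```text
clock: 11.02
eef_pos: [465.8, -257.1, 112.2]
tcp_rot: [[-0.918, 0.396, 0.0], [0.396, 0.918, 0.0], [0.0, 0.0, -1.0]]
ft_force: [1.7, 2.7, 0.9]
gripper_width: 0.509
gripper_force: 29.5
```

Emit:
{"op": "apply_moves", "data": {
  "moves": [
    [1,[-0.0047,0.002,0.0141],0],
    [1,[-0.0094,0.0041,0.0282],0],
    [1,[-0.0141,0.0061,0.0423],0],
    [1,[-0.0188,0.0082,0.0564],0],
    [1,[-0.0236,0.0102,0.0705],0],
    [1,[-0.0283,0.0122,0.0846],0],
    [1,[-0.033,0.0143,0.0987],0],
    [1,[-0.033,0.0143,0.1],0],
    [1,[-0.033,0.0143,0.1],0]
  ]
}}

```text
clock: 12.15
eef_pos: [432.7, -243.0, 212.1]
tcp_rot: [[-0.918, 0.396, 0.0], [0.396, 0.918, 0.0], [-0.0, 0.0, -1.0]]
ft_force: [0.1, -0.4, -1.7]
gripper_width: 0.504
gripper_force: 29.6
```

```bash
python3 - <<'E'
from h import *
f=grab('top');g=grab('side')
r=lambda im,x,y,w,h,W,H:cv2.resize(im[y:y+h,x:x+w],(W,H),interpolation=cv2.INTER_CUBIC)
cv2.imwrite('pics/c8.png',r(g['img'],230,230,200,200,600,600))
s=arm.state();print(s['eef_pos'],s['ft_force'],s['gripper_width'])
E
```

```text
[ 432.53808701 -242.99793791  211.74468431] [-0.55683083 -0.15712578 -2.17391456] 0.5065857735817982
```

View pics/c8.png

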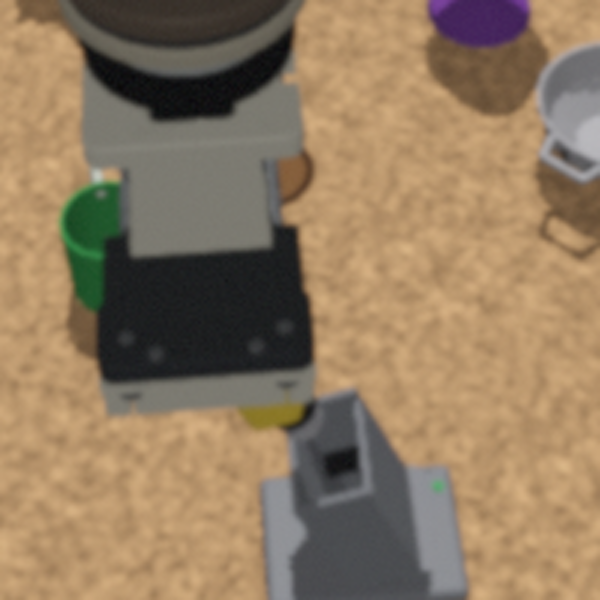

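The meter is out and still leaning in the grip, with its tip to the right at (300,415). To bring it upright I'll press its case flat against the dock's vertical +y wall, after a quarter turn.

Emit:
{"op": "apply_moves", "data": {
  "moves": [
    [1,[0,0.03,0.01],0],
    [1,[0,0.06,0.02],-0.17],
    [1,[0.02,0.0714,0.02],-0.34],
    [1,[0.045,0.0714,0.02],-0.51],
    [1,[0.07,0.0714,0.02],-0.68],
    [1,[0.0994,0.0714,0.02],-0.85],
    [1,[0.0994,0.0714,0.02],-1.02],
    [1,[0.0994,0.0714,0.02],-1.19],
    [1,[0.0994,0.0714,0.02],-1.36],
    [1,[0.0994,0.0714,0.02],-1.53],
    [1,[0.0994,0.0714,0.02],-1.57],
    [1,[0.0994,0.0714,0.02],-1.57]
  ]
}}

```text
clock: 13.75
eef_pos: [532.0, -171.6, 231.9]
tcp_rot: [[0.393, 0.919, -0.001], [0.919, -0.393, -0.0], [-0.0, -0.001, -1.0]]
ft_force: [0.7, 0.7, -2.4]
gripper_width: 0.499
gripper_force: 30.0
```

Emit:
{"op": "apply_moves", "data": {
  "moves": [
    [1,[0,0,-0.03],0],
    [1,[0,0,-0.06],0],
    [1,[0,0,-0.09],0],
    [1,[0,0,-0.11],0],
    [1,[0,0,-0.114],0],
    [1,[0,0,-0.114],0],
    [1,[0,0,-0.114],0]
  ]
}}

```text
clock: 14.62
eef_pos: [532.7, -172.0, 119.2]
tcp_rot: [[0.395, 0.918, 0.002], [0.918, -0.395, -0.0], [0.0, 0.002, -1.0]]
ft_force: [-0.1, -0.4, -1.2]
gripper_width: 0.5
gripper_force: 30.0
```

```bash
python3 - <<'E'
from h import *
import pickle
S0=pickle.load(open('side0.pkl','rb'))
g=grab('side','side3.png');f=grab('top','top3.png')
s=arm.state();print(s['eef_pos'],s['ft_force'],s['joint_pos'].round(2),s['tcp_rot'][:,1])
# yellow pixels in side view near expected tip
hsv=cv2.cvtColor(g['img'],cv2.COLOR_BGR2HSV)
m=((hsv[...,0]>20)&(hsv[...,0]<33)&(hsv[...,1]>180)&(hsv[...,2]>60)).astype(np.uint8)
n,l,st,ce=cv2.connectedComponentsWithStats(m)
print([(a.tolist()) for a in st[1:] if a[4]>15])
E
```

```text
[ 532.58145022 -171.87334384  119.03765526] [-0.56616081  0.02273168 -2.93625601] [-0.26  0.51  0.67  1.9  -0.41  0.87  0.21] [ 0.91845177 -0.39553064  0.00136105]
[[353, 294, 4, 16, 26], [327, 296, 4, 12, 25], [327, 309, 29, 43, 824], [533, 443, 24, 37, 148]]
```

Emit:
{"op": "apply_moves", "data": {
  "moves": [
    [1,[-0.004,-0.0092,0],0],
    [1,[-0.008,-0.0183,0],0],
    [1,[-0.01,-0.0229,0],0],
    [1,[-0.012,-0.0275,0],0]
  ]
}}

```text
clock: 15.22
eef_pos: [520.6, -198.4, 118.3]
tcp_rot: [[0.395, 0.918, 0.001], [0.918, -0.395, 0.002], [0.002, 0.0, -1.0]]
ft_force: [1.7, 5.2, -0.9]
gripper_width: 0.497
gripper_force: 30.0
```

Emit:
{"op": "apply_moves", "data": {
  "moves": [
    [1,[-0.002,-0.0046,0],0],
    [1,[-0.004,-0.0092,0],0]
  ]
}}

```text
clock: 15.48
eef_pos: [516.8, -207.1, 118.3]
tcp_rot: [[0.395, 0.919, 0.001], [0.919, -0.395, 0.002], [0.002, 0.0, -1.0]]
ft_force: [2.6, 3.9, 0.3]
gripper_width: 0.499
gripper_force: 30.0
```

Emit:
{"op": "apply_moves", "data": {
  "moves": [
    [1,[-0.002,-0.0046,0],0],
    [1,[-0.003,-0.0069,0],0]
  ]
}}

```text
clock: 15.72
eef_pos: [514.1, -214.0, 118.6]
tcp_rot: [[0.395, 0.919, 0.002], [0.919, -0.395, 0.002], [0.002, 0.001, -1.0]]
ft_force: [2.2, 6.4, 2.1]
gripper_width: 0.501
gripper_force: 30.0
```

Emit:
{"op": "apply_moves", "data": {
  "moves": [
    [1,[-0.001,-0.0023,0],0],
    [1,[-0.002,-0.0046,0],0]
  ]
}}

```text
clock: 15.98
eef_pos: [512.2, -218.4, 118.6]
tcp_rot: [[0.395, 0.919, 0.002], [0.919, -0.395, 0.002], [0.003, 0.001, -1.0]]
ft_force: [2.1, 6.2, 2.4]
gripper_width: 0.498
gripper_force: 30.0
```

Emit:
{"op": "apply_moves", "data": {
  "moves": [
    [1,[-0.001,-0.0023,0],0],
    [1,[-0.0016,-0.0037,0],0]
  ]
}}

```text
clock: 16.23
eef_pos: [510.6, -222.2, 118.6]
tcp_rot: [[0.395, 0.919, 0.002], [0.919, -0.395, 0.002], [0.002, 0.001, -1.0]]
ft_force: [2.5, 5.4, 2.1]
gripper_width: 0.5
gripper_force: 30.0
```

Emit:
{"op": "apply_moves", "data": {
  "moves": [
    [1,[-0.0008,-0.0018,0],0],
    [1,[-0.0008,-0.0018,0],0]
  ]
}}

```text
clock: 16.48
eef_pos: [509.8, -224.2, 118.6]
tcp_rot: [[0.395, 0.919, 0.002], [0.919, -0.395, 0.002], [0.002, 0.001, -1.0]]
ft_force: [2.1, 5.3, 2.5]
gripper_width: 0.5
gripper_force: 30.0
```

Emit:
{"op": "apply_moves", "data": {
  "moves": [
    [1,[-0.0008,-0.0018,0],0],
    [1,[-0.0008,-0.0018,0],0]
  ]
}}

```text
clock: 16.73
eef_pos: [509.0, -226.0, 118.6]
tcp_rot: [[0.395, 0.919, 0.002], [0.919, -0.395, 0.002], [0.002, 0.001, -1.0]]
ft_force: [1.7, 4.8, 2.0]
gripper_width: 0.496
gripper_force: 30.0
```

Emit:
{"op": "apply_moves", "data": {
  "moves": [
    [1,[-0.0008,-0.0018,0],0],
    [1,[-0.0008,-0.0018,0],0]
  ]
}}

```text
clock: 16.98
eef_pos: [508.2, -227.8, 118.6]
tcp_rot: [[0.395, 0.919, 0.002], [0.919, -0.395, 0.002], [0.002, 0.001, -1.0]]
ft_force: [1.9, 5.8, 1.9]
gripper_width: 0.501
gripper_force: 30.0
```

Emit:
{"op": "apply_moves", "data": {
  "moves": [
    [1,[-0.0008,-0.0018,0],0],
    [1,[-0.0008,-0.0018,0],0]
  ]
}}

```text
clock: 17.23
eef_pos: [507.5, -229.4, 118.6]
tcp_rot: [[0.395, 0.919, 0.002], [0.919, -0.395, 0.002], [0.002, 0.001, -1.0]]
ft_force: [2.8, 5.9, 2.0]
gripper_width: 0.502
gripper_force: 30.0
```

```bash
python3 - <<'E'
from h import *
g=grab('side','side4.png')
s=arm.state();e=s['eef_pos'];print(e,s['ft_force'],s['moment'])
hsv=cv2.cvtColor(g['img'],cv2.COLOR_BGR2HSV)
m=((hsv[...,0]>20)&(hsv[...,0]<33)&(hsv[...,1]>180)&(hsv[...,2]>60)).astype(np.uint8)
n,l,st,ce=cv2.connectedComponentsWithStats(m)
print([(a.tolist()) for a in st[1:] if a[4]>15])
u=np.array([.918,-.395,0]);v=np.array([.395,.918,0])
for z in (160,140,120,100,80,60,40): 
  row=int(proj(g,[e[0],e[1],z])[0][1])
  print(z,row,proj(g,[np.r_[e[:2],z]+23*a*u+13*b*v for a in(-1,1) for b in(-1,1)]).round(0).tolist(), np.where(m[row])[0][[0,-1]] if m[row].any() else None)
E
```

```text
[ 507.50229148 -229.36766482  118.62808453] [2.36792305 6.10428886 2.93129313] [ 1.50102131 -0.68264625 -0.04932297]
[[331, 332, 31, 36, 318], [533, 443, 24, 37, 106]]
160 327 [[329.0, 336.0], [327.0, 321.0], [362.0, 334.0], [360.0, 319.0]] None
140 335 [[329.0, 345.0], [327.0, 329.0], [362.0, 342.0], [360.0, 327.0]] [331 360]
120 343 [[329.0, 353.0], [328.0, 337.0], [361.0, 350.0], [359.0, 335.0]] [331 358]
100 351 [[329.0, 361.0], [328.0, 345.0], [361.0, 358.0], [359.0, 343.0]] [331 357]
80 359 [[329.0, 368.0], [328.0, 353.0], [360.0, 366.0], [358.0, 351.0]] [331 357]
60 366 [[329.0, 376.0], [328.0, 360.0], [360.0, 373.0], [358.0, 358.0]] [355 357]
40 373 [[329.0, 383.0], [328.0, 368.0], [359.0, 380.0], [357.0, 365.0]] None
```

Emit:
{"op": "apply_moves", "data": {
  "moves": [
    [1,[-0.0008,-0.0018,0],0],
    [1,[-0.0008,-0.0018,0],0]
  ]
}}

```text
clock: 17.52
eef_pos: [506.7, -231.1, 118.6]
tcp_rot: [[0.395, 0.919, 0.002], [0.919, -0.395, 0.002], [0.003, 0.001, -1.0]]
ft_force: [3.4, 5.5, 3.4]
gripper_width: 0.499
gripper_force: 30.0
```

Emit:
{"op": "apply_moves", "data": {
  "moves": [
    [1,[-0.0008,-0.0018,0],0],
    [1,[-0.0008,-0.0018,0],0]
  ]
}}

```text
clock: 17.77
eef_pos: [506.0, -232.9, 118.6]
tcp_rot: [[0.395, 0.919, 0.002], [0.919, -0.395, 0.002], [0.003, 0.001, -1.0]]
ft_force: [2.7, 5.8, 3.2]
gripper_width: 0.498
gripper_force: 30.0
```

Emit:
{"op": "apply_moves", "data": {
  "moves": [
    [1,[-0.0006,-0.0014,0],0],
    [1,[-0.0006,-0.0014,0],0]
  ]
}}

```text
clock: 18.02
eef_pos: [505.5, -234.1, 118.6]
tcp_rot: [[0.395, 0.919, 0.002], [0.919, -0.395, 0.002], [0.003, 0.001, -1.0]]
ft_force: [3.7, 7.1, 2.1]
gripper_width: 0.501
gripper_force: 30.0
```

Emit:
{"op": "apply_moves", "data": {
  "moves": [
    [1,[-0.0006,-0.0014,0],0],
    [1,[-0.0006,-0.0014,0],0]
  ]
}}

```text
clock: 18.27
eef_pos: [505.4, -234.4, 118.6]
tcp_rot: [[0.394, 0.919, 0.002], [0.919, -0.394, 0.004], [0.004, 0.001, -1.0]]
ft_force: [4.2, 10.5, 4.1]
gripper_width: 0.497
gripper_force: 30.0
```

```bash
python3 - <<'E'
from h import *
g=grab('side','side5.png');f=grab('top','top5.png')
s=arm.state();e=s['eef_pos'];F=s['ft_force'];M=s['moment'];print(e,F,M,np.linalg.norm(M[:2])/np.linalg.norm(F[:2]))
E
```

```text
[ 505.39688292 -234.36268631  118.64078309] [ 4.71917489 10.32169593  3.77900963] [ 2.38449447 -0.9686145  -0.12971448] 0.22677210257823566
```

The force jumped while the advance stopped, so the case is flush with the wall. I'll nudge once more, back off, and raise.

Emit:
{"op": "apply_moves", "data": {
  "moves": [
    [1,[-0.0006,-0.0014,0],0],
    [1,[-0.0006,-0.0014,0],0]
  ]
}}

```text
clock: 18.62
eef_pos: [504.9, -235.4, 118.7]
tcp_rot: [[0.393, 0.919, 0.002], [0.919, -0.393, 0.004], [0.005, 0.001, -1.0]]
ft_force: [5.2, 11.2, 4.7]
gripper_width: 0.5
gripper_force: 30.0
```

Emit:
{"op": "apply_moves", "data": {
  "moves": [
    [1,[0.004,0.0092,0],0],
    [1,[0.012,0.0275,0],0],
    [1,[0.016,0.0367,0.02],0],
    [1,[0.024,0.055,0.03],0],
    [1,[0.024,0.055,0.03],0],
    [1,[0.024,0.055,0.03],0]
  ]
}}

```text
clock: 19.38
eef_pos: [526.4, -183.6, 147.8]
tcp_rot: [[0.396, 0.918, -0.001], [0.918, -0.396, -0.0], [-0.001, -0.001, -1.0]]
ft_force: [0.2, 0.5, -2.5]
gripper_width: 0.499
gripper_force: 30.0
```

```bash
python3 - <<'E'
from h import *
import pickle
g=grab('side','side6.png');f=grab('top','top6.png')
s=arm.state();e=s['eef_pos'];print(e,s['ft_force'])
img=g['img']
u=np.array([.918,-.395,0]);v=np.array([.395,.918,0])
# columns through the case centre line facing camera (-v face): print colour along the meter axis
for L in range(150,-11,-5):
  z=e[2]+19-120+L
  p=proj(g,[np.r_[e[:2],z]-13*v])[0].round().astype(int)
  print(L,round(z),p,img[p[1],p[0]].tolist(),end=' | ')
print()
hsv=cv2.cvtColor(img,cv2.COLOR_BGR2HSV)
m=((hsv[...,0]>20)&(hsv[...,0]<33)&(hsv[...,1]>180)&(hsv[...,2]>50)).astype(np.uint8)
for r in range(270,350,4):
  w=np.where(m[r,280:420])[0]+280
  print(r,(w[0],w[-1],len(w)) if len(w) else None,end=' ')
E
```

```text
[ 526.20617232 -184.16028142  147.76544406] [ 0.81297977  0.38299423 -1.70816798]
150 197 [342 290] [35, 109, 125] | 145 192 [342 293] [74, 86, 78] | 140 187 [342 295] [91, 106, 93] | 135 182 [342 297] [92, 107, 94] | 130 177 [342 299] [93, 108, 95] | 125 172 [342 302] [81, 94, 84] | 120 167 [342 304] [36, 77, 89] | 115 162 [342 306] [35, 115, 134] | 110 157 [342 308] [37, 118, 137] | 105 152 [342 310] [38, 117, 137] | 100 147 [342 312] [39, 118, 137] | 95 142 [341 314] [40, 119, 138] | 90 137 [341 317] [38, 119, 137] | 85 132 [341 319] [40, 119, 138] | 80 127 [341 321] [39, 119, 137] | 75 122 [341 323] [39, 118, 138] | 70 117 [341 325] [38, 118, 137] | 65 112 [341 327] [38, 118, 137] | 60 107 [341 329] [39, 117, 136] | 55 102 [341 331] [32, 86, 99] | 50 97 [341 333] [17, 24, 27] | 45 92 [341 335] [16, 17, 13] | 40 87 [341 336] [21, 22, 20] | 35 82 [341 338] [26, 23, 25] | 30 77 [341 340] [84, 82, 83] | 25 72 [341 342] [103, 105, 111] | 20 67 [341 344] [109, 143, 175] | 15 62 [341 346] [116, 161, 196] | 10 57 [341 348] [112, 155, 191] | 5 52 [341 350] [102, 142, 177] | 0 47 [341 351] [101, 140, 175] | -5 42 [341 353] [105, 147, 183] | -10 37 [341 355] [113, 156, 193] | 
270 None 274 None 278 (np.int64(327), np.int64(327), 1) 282 None 286 None 290 (np.int64(327), np.int64(355), 19) 294 (np.int64(328), np.int64(356), 4) 298 (np.int64(327), np.int64(356), 6) 302 (np.int64(328), np.int64(356), 4) 306 (np.int64(327), np.int64(355), 26) 310 (np.int64(327), np.int64(354), 15) 314 (np.int64(327), np.int64(354), 27) 318 (np.int64(328), np.int64(353), 25) 322 (np.int64(328), np.int64(353), 25) 326 (np.int64(328), np.int64(352), 24) 330 (np.int64(330), np.int64(344), 14) 334 None 338 None 342 None 346 None
```

```bash
python3 - <<'E'
from h import *
from scipy.optimize import least_squares
im=cv2.imread('pics/side6.png')
g=grab('side')
for r in range(276,350): print(r,im[r,336:347:5].tolist(),end=' ' if r%2 else '\n')
e=arm.state()['eef_pos']; print('\n',e)
u=np.array([.918,-.395,0]);v=np.array([.395,.918,0])
for sh in(0,-1.3):
 for tilt in(-.1,-.05,0,.05,.1,.15):   # + : tip towards +v
  for L in(118,123):
   G=np.r_[e[:2],e[2]+19]; ax=np.array([0,0,1.])*np.cos(tilt)-v*np.sin(tilt); xx=-v*np.cos(tilt)-np.array([0,0,1])*np.sin(tilt)
   P=lambda x,s:G+xx*x+ax*(s-L)
   print(sh,tilt,L,'rows top+,bot+,neckend,headend:',(proj(g,[P(13,150),P(13,35),P(12,15),P(10,0)])[:,1]+sh).round(1))
E
```

```text
276 [[45, 121, 140], [48, 137, 158], [47, 135, 156]]
277 [[56, 154, 175], [61, 170, 191], [60, 168, 189]] 278 [[71, 185, 207], [75, 192, 214], [75, 191, 213]]
279 [[77, 196, 217], [78, 196, 218], [79, 196, 218]] 280 [[78, 191, 212], [73, 182, 203], [74, 181, 202]]
281 [[69, 164, 185], [63, 142, 159], [63, 133, 151]] 282 [[62, 113, 128], [62, 90, 99], [60, 78, 83]]
283 [[62, 72, 74], [65, 66, 67], [61, 61, 60]] 284 [[67, 66, 65], [70, 69, 69], [64, 63, 62]]
285 [[66, 66, 66], [67, 70, 70], [61, 67, 67]] 286 [[61, 71, 74], [58, 77, 83], [52, 82, 92]]
287 [[52, 91, 102], [47, 97, 110], [44, 106, 123]] 288 [[43, 111, 128], [40, 113, 130], [39, 118, 135]]
289 [[39, 119, 136], [37, 116, 135], [39, 118, 136]] 290 [[38, 116, 134], [34, 109, 127], [38, 107, 123]]
291 [[35, 103, 120], [34, 90, 105], [35, 79, 90]] 292 [[40, 76, 85], [47, 72, 74], [56, 72, 69]]
293 [[61, 75, 68], [70, 82, 74], [81, 94, 83]] 294 [[83, 97, 85], [86, 99, 88], [89, 104, 91]]
295 [[90, 105, 93], [91, 106, 94], [93, 107, 95]] 296 [[92, 106, 94], [92, 106, 94], [91, 107, 94]]
297 [[92, 107, 94], [92, 106, 94], [93, 107
[... 3712 characters left out ...]
8 rows top+,bot+,neckend,headend: [286.8 338.3 345.8 350.6]
-1.3 -0.05 123 rows top+,bot+,neckend,headend: [289.3 340.3 347.8 352.6]
-1.3 0 118 rows top+,bot+,neckend,headend: [288.  336.3 343.3 347.7]
-1.3 0 123 rows top+,bot+,neckend,headend: [290.3 338.2 345.1 349.5]
-1.3 0.05 118 rows top+,bot+,neckend,headend: [289.2 334.3 340.7 344.6]
-1.3 0.05 123 rows top+,bot+,neckend,headend: [291.4 336.  342.4 346.3]
-1.3 0.1 118 rows top+,bot+,neckend,headend: [290.4 332.1 338.  341.5]
-1.3 0.1 123 rows top+,bot+,neckend,headend: [292.4 333.8 339.5 343. ]
-1.3 0.15 118 rows top+,bot+,neckend,headend: [291.7 329.9 335.2 338.3]
-1.3 0.15 123 rows top+,bot+,neckend,headend: [293.5 331.4 336.6 339.7]
```

Emit:
{"op": "apply_moves", "data": {
  "moves": [
    [1,[0.008,0.03,0.01],0.17],
    [1,[0.016,0.06,0.01],0.34],
    [1,[0.024,0.09,0.01],0.51],
    [1,[0.032,0.12,0.01],0.68],
    [1,[0.04,0.158,0.01],0.85],
    [1,[0.04,0.158,0.01],1.02],
    [1,[0.04,0.158,0.01],1.19],
    [1,[0.04,0.158,0.01],1.36],
    [1,[0.04,0.158,0.01],1.53],
    [1,[0.04,0.158,0.01],1.57],
    [1,[0.04,0.158,0.01],1.57],
    [1,[0.04,0.158,0.01],1.57]
  ]
}}

```text
clock: 21.02
eef_pos: [566.8, -25.8, 158.1]
tcp_rot: [[-0.917, 0.399, -0.0], [0.399, 0.917, -0.0], [0.0, -0.0, -1.0]]
ft_force: [0.7, -0.2, -2.5]
gripper_width: 0.503
gripper_force: 30.0
```

```bash
cat > tilt.py <<'E'
from h import *
g=grab('side','side7_%d.png'%np.random.randint(9999))
s=arm.state();e=s['eef_pos'];R=s['tcp_rot'];print(e,s['ft_force'],R[:,1])
hsv=cv2.cvtColor(g['img'],cv2.COLOR_BGR2HSV)
m=((hsv[...,0]>20)&(hsv[...,0]<33)&(hsv[...,1]>150)&(hsv[...,2]>40))
dk=g['img'].max(2)<75
yh=R[:,1]; yh=yh if yh[1]<0 else -yh  # face towards camera
xh=np.array([yh[1],-yh[0],0])*-1
for z in range(int(e[2])+25,int(e[2])-105,-5):
  P=np.r_[e[:2],z]+23*yh; q=proj(g,[P-13*xh,P+13*xh]); r=int(round(q[:,1].mean())); lo,hi=int(q[:,0].min())-20,int(q[:,0].max())+20
  f=lambda M:(lambda w:(w[0]+lo,w[-1]+lo,len(w)) if len(w) else None)(np.where(M[r,lo:hi])[0])
  print(z,r,'pred',q[:,0].round(1),'yel',f(m),'dark',f(dk))
E
python3 tilt.py
```

```text
[566.82760146 -25.68733067 158.15759101] [-0.23699285  0.50217265 -0.90472079] [ 3.98432664e-01  9.17197577e-01 -1.27773812e-04]
183 224 pred [308.5 324.7] yel None dark None
178 226 pred [308.6 324.7] yel None dark (np.int64(336), np.int64(339), 4)
173 228 pred [308.7 324.8] yel None dark (np.int64(299), np.int64(302), 4)
168 230 pred [308.8 324.8] yel None dark None
163 233 pred [308.9 324.8] yel None dark None
158 235 pred [309.  324.8] yel None dark (np.int64(309), np.int64(310), 2)
153 237 pred [309.1 324.9] yel (np.int64(305), np.int64(308), 4) dark (np.int64(309), np.int64(315), 4)
148 239 pred [309.2 324.9] yel (np.int64(305), np.int64(319), 7) dark (np.int64(309), np.int64(317), 9)
143 241 pred [309.3 324.9] yel (np.int64(305), np.int64(319), 7) dark (np.int64(309), np.int64(317), 9)
138 243 pred [309.4 325. ] yel (np.int64(305), np.int64(319), 7) dark (np.int64(309), np.int64(317), 9)
133 246 pred [309.4 325. ] yel (np.int64(306), np.int64(319), 6) dark (np.int64(309), np.int64(317), 9)
128 248 pred [309.5 325. ] yel (np.int64(306), np.int64(319), 14) dark None
123 250 pred
[... 161 characters left out ...]
25.1] yel (np.int64(306), np.int64(319), 14) dark None
108 256 pred [309.9 325.1] yel (np.int64(306), np.int64(319), 14) dark None
103 258 pred [310.  325.2] yel (np.int64(307), np.int64(318), 12) dark None
98 260 pred [310.1 325.2] yel (np.int64(307), np.int64(317), 11) dark None
93 262 pred [310.1 325.2] yel None dark (np.int64(308), np.int64(317), 10)
88 264 pred [310.2 325.3] yel None dark (np.int64(309), np.int64(316), 8)
83 266 pred [310.3 325.3] yel None dark None
78 268 pred [310.4 325.3] yel None dark None
73 270 pred [310.5 325.3] yel None dark None
68 271 pred [310.5 325.4] yel None dark None
63 273 pred [310.6 325.4] yel None dark None
58 275 pred [310.7 325.4] yel None dark None
```

The case edges run parallel to the predicted vertical, so the meter is upright within about 0.02 rad. Its axis sits about 8 mm off the TCP, so I'll shift for that and go down carefully.

Emit:
{"op": "apply_moves", "data": {
  "moves": [
    [1,[0.004,-0.002,-0.01],0],
    [1,[0.007,-0.003,-0.025],0],
    [1,[0.007,-0.003,-0.035],0],
    [1,[0.007,-0.003,-0.04],0],
    [1,[0.007,-0.003,-0.04],0],
    [1,[0.007,-0.003,-0.04],0]
  ]
}}

```text
clock: 21.82
eef_pos: [574.1, -28.6, 118.6]
tcp_rot: [[-0.918, 0.397, 0.001], [0.397, 0.918, 0.0], [-0.0, 0.0, -1.0]]
ft_force: [0.6, -0.4, -2.4]
gripper_width: 0.497
gripper_force: 30.0
```

```bash
cat > tip.py <<'E'
from h import *
s=arm.state();e=s['eef_pos'];print(e)
F=np.mean([arm.state()['ft_force'] for _ in range(1)],0);print(F)
for n,(u,v) in(('side',(318,287)),('top',(340,256))):
  f=grab(n,'tip_%s_%d.png'%(n,int(e[2])));im=f['img'];hsv=cv2.cvtColor(im,cv2.COLOR_BGR2HSV)
  if n=='side':
    for r in range(258,300,2): print(r,' '.join('%d'%(im[r,c].mean()) for c in range(300,336,2)),'  sat',' '.join('%d'%hsv[r,c,1] for c in range(300,336,2)))
E
python3 tip.py
```

```text
[574.10026529 -28.62818363 118.55418168]
[ 0.55796416 -0.36239848 -2.39753827]
258 135 132 129 143 146 108 80 44 21 23 19 53 92 136 148 138 126 128   sat 110 111 110 108 110 140 187 151 23 41 24 168 162 113 109 107 112 112
260 136 131 133 145 145 109 80 46 24 18 23 53 89 128 144 134 121 124   sat 111 111 112 107 109 136 186 150 29 27 20 171 166 117 108 112 112 111
262 134 137 140 138 141 113 82 48 30 30 33 56 91 124 136 130 122 130   sat 110 110 108 109 110 131 180 150 106 114 136 177 165 120 109 112 113 112
264 126 132 133 134 140 116 87 74 75 75 81 81 94 130 137 136 130 134   sat 111 112 110 111 110 129 175 181 174 183 186 189 164 117 110 109 111 110
266 128 132 132 141 148 121 90 91 90 90 91 90 92 130 143 148 148 140   sat 111 112 111 110 107 128 180 183 187 187 188 187 167 115 108 107 107 109
268 142 142 140 140 141 114 88 92 91 90 91 90 91 122 142 154 155 148   sat 108 109 109 108 110 131 183 184 187 187 186 187 170 119 109 104 105 106
270 148 148 140 132 136 117 88 90 91 91 92 88 96 132 143 142 150 157   sat 107 107 108 109 111 128 184 187 188 186 184 192 160 116 108 110 107 10
[... 1243 characters left out ...]
 141 140 127
290 150 116 57 74 71 70 70 46 40 39 42 48 49 52 47 43 35 70   sat 106 117 137 145 148 144 145 161 166 173 156 158 165 150 159 163 143 123
292 144 108 39 48 51 44 40 38 41 39 41 41 42 37 35 27 44 75   sat 107 116 150 158 152 151 181 177 159 173 153 163 155 190 175 176 134 120
294 126 90 59 30 27 40 40 40 39 38 39 39 41 34 28 41 70 82   sat 112 117 121 168 193 149 156 160 170 169 169 164 157 172 172 134 123 115
296 128 94 73 63 39 28 32 34 35 37 36 33 29 29 44 68 81 78   sat 111 117 117 129 146 166 157 167 175 168 162 186 156 160 132 126 117 121
298 138 106 77 80 74 55 46 35 33 33 33 38 50 65 76 78 80 78   sat 110 116 115 121 125 134 134 150 141 141 146 158 131 125 120 116 115 118
```

Emit:
{"op": "apply_moves", "data": {
  "moves": [
    [1,[0.001,-0.001,-0.004],0],
    [1,[0.001,-0.001,-0.008],0],
    [1,[0.001,-0.001,-0.01],0],
    [1,[0.001,-0.001,-0.01],0]
  ]
}}

```text
clock: 22.42
eef_pos: [574.7, -29.6, 108.0]
tcp_rot: [[-0.918, 0.397, -0.0], [0.397, 0.918, -0.0], [0.0, -0.0, -1.0]]
ft_force: [-0.1, -0.2, -1.3]
gripper_width: 0.5
gripper_force: 30.0
```

Emit:
{"op": "apply_moves", "data": {
  "moves": [
    [1,[0,0,-0.001],0],
    [1,[0,0,-0.002],0],
    [1,[0,0,-0.002],0]
  ]
}}

```text
clock: 22.8
eef_pos: [574.9, -29.6, 106.2]
tcp_rot: [[-0.918, 0.397, 0.0], [0.397, 0.918, 0.0], [0.0, 0.0, -1.0]]
ft_force: [-0.6, -1.4, -1.7]
gripper_width: 0.493
gripper_force: 30.0
```

Emit:
{"op": "apply_moves", "data": {
  "moves": [
    [1,[0,0,-0.001],0],
    [1,[0,0,-0.002],0],
    [1,[0,0,-0.002],0]
  ]
}}

```text
clock: 23.18
eef_pos: [574.8, -29.6, 104.1]
tcp_rot: [[-0.918, 0.397, -0.0], [0.397, 0.918, 0.0], [0.0, -0.0, -1.0]]
ft_force: [0.4, -0.3, -1.6]
gripper_width: 0.498
gripper_force: 30.0
```

Emit:
{"op": "apply_moves", "data": {
  "moves": [
    [1,[0,0,-0.001],0],
    [1,[0,0,-0.002],0],
    [1,[0,0,-0.002],0]
  ]
}}

```text
clock: 23.55
eef_pos: [574.8, -29.6, 102.1]
tcp_rot: [[-0.918, 0.397, -0.0], [0.397, 0.918, 0.0], [0.0, -0.0, -1.0]]
ft_force: [-0.3, 0.1, -1.3]
gripper_width: 0.504
gripper_force: 30.0
```

Emit:
{"op": "apply_moves", "data": {
  "moves": [
    [1,[0,0,-0.001],0],
    [1,[0,0,-0.002],0],
    [1,[0,0,-0.002],0]
  ]
}}

```text
clock: 23.92
eef_pos: [574.8, -29.6, 100.1]
tcp_rot: [[-0.918, 0.397, -0.0], [0.397, 0.918, 0.0], [0.0, -0.0, -1.0]]
ft_force: [-0.3, 0.9, -2.1]
gripper_width: 0.502
gripper_force: 30.0
```

Emit:
{"op": "apply_moves", "data": {
  "moves": [
    [1,[0,0,-0.001],0],
    [1,[0,0,-0.0015],0],
    [1,[0,0,-0.0015],0]
  ]
}}

```text
clock: 24.3
eef_pos: [574.8, -29.6, 98.7]
tcp_rot: [[-0.918, 0.397, -0.0], [0.397, 0.918, 0.0], [0.0, 0.0, -1.0]]
ft_force: [-0.0, -0.4, -1.2]
gripper_width: 0.503
gripper_force: 30.0
```

```bash
python3 tip.py; python3 tilt.py | head -14 | tail -8
```

```text
[574.84201534 -29.64512725  98.69906678]
[-0.02113377 -0.43849696 -1.2202982 ]
258 135 123 111 103 91 104 110 111 112 111 110 111 110 111 111 110 111 111   sat 109 71 26 24 29 24 22 22 22 22 24 24 22 22 24 24 22 24
260 136 122 112 112 118 113 110 109 108 107 109 109 109 111 113 114 114 118   sat 109 80 28 30 58 34 29 25 23 25 23 23 29 31 34 41 60 68
262 134 131 125 126 133 119 100 83 65 77 77 78 93 112 128 126 122 131   sat 110 98 76 78 93 89 102 84 30 25 26 46 96 98 97 102 110 110
264 126 134 133 135 142 122 86 63 24 25 23 40 79 116 137 137 130 136   sat 112 108 109 109 108 124 179 170 57 20 11 117 173 129 110 111 111 108
266 129 133 132 141 148 130 90 63 23 19 20 39 78 119 142 149 149 139   sat 111 109 111 108 108 119 171 177 94 0 24 120 180 127 109 106 106 111
268 142 144 141 139 142 122 87 66 26 21 19 34 79 114 142 154 155 148   sat 109 109 109 109 109 120 176 177 90 23 13 153 173 129 109 104 105 108
270 149 149 140 131 138 129 92 69 35 31 34 45 82 120 143 143 151 157   sat 106 107 108 110 108 114 166 175 119 124 127 160 172 126 108 108 106 105
272 146 147 137 132 143 130 91 81 7
[... 1885 characters left out ...]
125 120 116 120 121
98 260 pred [315.3 330.4] yel None dark None
93 262 pred [315.4 330.4] yel None dark (np.int64(316), np.int64(317), 2)
88 264 pred [315.4 330.4] yel (np.int64(312), np.int64(325), 6) dark (np.int64(315), np.int64(322), 8)
83 266 pred [315.5 330.5] yel (np.int64(312), np.int64(325), 6) dark (np.int64(315), np.int64(322), 8)
78 267 pred [315.5 330.5] yel (np.int64(312), np.int64(325), 6) dark (np.int64(315), np.int64(322), 8)
73 269 pred [315.6 330.5] yel (np.int64(312), np.int64(325), 6) dark (np.int64(315), np.int64(322), 8)
68 271 pred [315.7 330.5] yel (np.int64(312), np.int64(325), 14) dark None
63 273 pred [315.7 330.5] yel (np.int64(312), np.int64(325), 14) dark None
```

Emit:
{"op": "apply_moves", "data": {
  "moves": [
    [1,[0,0,-0.001],0],
    [1,[0,0,-0.0015],0],
    [1,[0,0,-0.0015],0]
  ]
}}

```text
clock: 24.82
eef_pos: [575.0, -29.7, 97.3]
tcp_rot: [[-0.918, 0.397, 0.0], [0.397, 0.918, 0.0], [-0.0, 0.0, -1.0]]
ft_force: [0.4, 0.8, -0.9]
gripper_width: 0.495
gripper_force: 30.0
```

Emit:
{"op": "apply_moves", "data": {
  "moves": [
    [1,[0,0,-0.001],0],
    [1,[0,0,-0.0015],0],
    [1,[0,0,-0.0015],0]
  ]
}}

```text
clock: 25.2
eef_pos: [574.9, -29.6, 95.7]
tcp_rot: [[-0.918, 0.397, 0.0], [0.397, 0.918, 0.0], [-0.0, 0.0, -1.0]]
ft_force: [-0.1, -0.1, 0.3]
gripper_width: 0.5
gripper_force: 30.0
```

Emit:
{"op": "apply_moves", "data": {
  "moves": [
    [1,[0,0,-0.001],0],
    [1,[0,0,-0.0015],0],
    [1,[0,0,-0.0015],0]
  ]
}}

```text
clock: 25.58
eef_pos: [574.9, -29.6, 94.3]
tcp_rot: [[-0.918, 0.397, 0.0], [0.397, 0.918, 0.0], [-0.0, 0.0, -1.0]]
ft_force: [-0.8, -0.9, 0.5]
gripper_width: 0.5
gripper_force: 30.0
```

```bash
cat > frc.py <<'E'
from h import *
z=[]
for i in range(12):
  g=grab('side'); s=arm.state(); z.append(s['ft_force'])
z=np.array(z);print(z.mean(0),z.std(0)/12**.5,s['eef_pos'],s['moment'])
im=g['img'];hsv=cv2.cvtColor(im,cv2.COLOR_BGR2HSV)
for r in range(280,298): print(r,'%d'%im[r,318].mean(),hsv[r,318,1],end=' | ')
R=proj(g,[[566.5-4,-26.2-9.17,0],[566.5,-26.2,0]]);print(R)
E
python3 frc.py
```

```text
[-0.33586407  0.25600321  1.45328486] [0.10541897 0.21826474 0.15749697] [574.89489589 -29.62532118  94.24971543] [-0.02775146  0.10083552 -0.02165272]
280 91 190 | 281 91 190 | 282 91 188 | 283 87 189 | 284 76 187 | 285 52 163 | 286 30 80 | 287 35 14 | 288 61 4 | 289 84 6 | 290 84 12 | 291 65 52 | 292 47 128 | 293 41 167 | 294 41 159 | 295 37 177 | 296 37 174 | 297 27 181 | [[318.15589596 290.84493374]
 [317.81721229 286.69501547]]
```

The push is about 3.2 N, so the head is roughly 4 mm in. It is centred on the ring in the side view and the meter is upright, so I'm handing in.

```bash
python3 -c "
from h import *
print(arm.finish_job())"
```

```text
the job is handed in; nothing more can be done
None
```

I handed the job in with the red mug hanging by its handle on a tree peg and the meter held upright on the ring, pressed at about 3.2 N (head roughly 4 mm in); the hand-in returned no verdict.

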